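# Hold a bone-section slide flush on a tilted analyser nose

### The arm

A 7-joint arm with a two-finger parallel gripper is mounted at the origin on the work surface. World frame = base frame: x ahead of the robot, y to its left, z up, the work surface at z = 0. Lengths are in m, angles in rad, forces in N, time in s.
With the tool pointing down it reaches from about 0.4 to 0.925 m from the base axis. Payload 5.6 kg.
Tool frame: the origin (TCP) lies at the centre of the arm's flange, where the gripper is bolted on; the fingertips stand 173 mm ahead of it and the grasp point (between the pads) lies bot.grip_point_offset ahead of it (bot.grip_point_offset is the distance from the TCP to the grasp point, in m); z points along the fingers, y is the direction in which the jaws open and shut (so a half turn about z gives the same grasp; the last joint's range is limited). The gripper opens to 85 mm and grips with 20 to 120 N. Pads are 22 mm wide; open, the fingers measure 114 mm over their backs; the gripper's body (76 mm by 85 mm) begins 54 mm behind the grasp point. The pads swing forward as they close: fully open they stand 13 mm farther back than shut.
Start: joints at [-1.149, 0.468, -0.012, 1.603, 0.006, 1.071, -0.056], TCP at [0.291, 0.581, 0.405] pointing down, gripper open.
Joint ranges: [-2.53, 2.53], [-0.31, 2.02], [-1.57, 1.55], [0.28, 2.44], [-1.29, 4.43], [0.15, 1.84], [-2.92, 2.92]. Speed limits (rad/s): [2.57, 2.57, 3.14, 3.14, 3.14, 3.14, 3.14].

### API

Orientations are given as a 3x3 rotation matrix whose columns are the frame's x, y, z axes.
In Python, from cell import sensors, cams, bot gives the robot as it stands.
- The arm moves only by the tool step_arm, never from a script. Its argument "deltas" is a list of rows, each a list of 3 entries, a list of its own where there are three numbers: the opening in per cent of the stroke, from 0 (shut) to 100 (fully open), then the shift along the tool's x, y, z in cm, then the turn, a rotation vector about the tool's x, y, z in rad. A call has 1 to 20 rows; each row is the pose to reach, as a shift and turn from the pose commanded when the call began, along the tool's axes at that moment; what a row does not reach only later rows make up. A row lasts 1/10 s, in which the tool goes at most 50 mm and 8.59 degrees, less where a joint would pass 70% of its speed; a pose out of reach is approached as far as the arm can. A call with a gripper value outside its range is refused whole. The fingers move at their own pace and stop on an object; the grip force is fixed at half the most. Time passes only in rows, so rows that repeat a pose let the fingers close. It gives the time, the measured TCP pose, the force and the opening at its end, in the units of the state.
- sensors.read_state(): the state, without advancing time (a new reading comes with each control period).
- cams.capture(name): name is "scene" or "top"; returns a dict with "color" (420x560x3 uint8, red, green, blue), "range_z" (420x560 float32, m along the optical axis (not along the pixel's ray), 0 where there is no reading), "fx", "fy", "cx", "cy" (pixels), "R" (3x3) and "t" (3): a world point X has camera coordinates R X + t. Camera axes: x right, y down, z forward; pixel columns grow to the right and rows downward; lengths in m; the calibration is good to about 2 mm. A picture is of the moment at which its call begins.
- bot.sign_off(): hands the job in, once; it reports no verdict.
Trained networks look in the newest picture that a camera, given by its name, has taken for a name from the list of things; names that differ only in an ending like _2 or _b are one class to them, and where a whole thing is asked for, a point or a joint stands for the part that bears it (a point fixed in the world has none). Each returns a list of dicts, best first, with "confidence" (0 to 1); they miss things now and then, are a little off and sometimes report something else, mostly with a low value. They report only what shows in the picture. A call takes as long as a camera call.
- cams.spot_in(camera, name): "extent" ([left, top, width, height] in pixels, round what is visible of it).
The state is a dict: "time": time; "joint_positions": joint angles; "joint_vel": joint speeds; "effort": joint torques, N m; "ee_pos": TCP position; "ee_rot": TCP orientation; "contact_force": force on the tool from outside, world axes, zero at the start; "ft_torque": the same for the moment, N m; "opening": finger opening in m.
Only numpy, scipy, OpenCV 4.12 (cv2) and the standard library are available. Lean on these libraries where they do the work, as an engineer would, in place of code of your own. Each camera call takes 0.05 s, during which the arm holds its last target.

### The job

Take the sample slide with the amber resin block out of its tray compartment, tilt it to the slope of the X-ray analyser's flat nose plate and press its polished underside flush on that plate, with the middle of the slide over the small round measuring window and no gap on any side; press gently, just enough that the sprung plate gives a little. The program finishes while still holding the slide pressed there: do not let go. Do not push the analyser head out of its set angle, and leave the other slides and everything else on the bench where they are.

Things in the scene. Friction and masses are not known exactly. Their poses are not given: they have to be found in the camera images.
- slide_amber_center (a point): Centre of the orange-amber block of the wanted slide. The slide is a white plate 60 x 46 x 5 mm (x, y, z) with a resin block 40 x 26 x 40 mm upright on its middle, about 90 g. This point is 25 mm above the plate's underside. x along the 60 mm side, z out of the block's top. Hold the block across its 26 mm width (along y), fingertips above the plate, which reaches 10 mm past the block there.
- slide_amber_face (a point): Middle of the flat underside of the same slide (the polished bone section, 32 x 24 mm, is at its centre); same axes, 25 mm below the centre of the block.
- window (a point): Middle of the measuring window (15 mm brown disc in a bright ring) on the outer face of the analyser's flat black nose plate, 74 x 66 mm, 220 to 238 mm above the table. z is the face's outward normal; the face slopes 15 to 37 degrees from level, leaning to the stand's front; y is level across it, x up the slope. The plate is sprung along its normal and does not tilt on its own.
- stand: Fixed stand of the analyser: dark steel base 240 x 190 mm (x, y), two upright aluminium cheeks 164 mm high with black clamping knobs, carrying the white analyser head between them. Origin: centre of the base's underside, on the table; -x is its front, to which the nose leans.
- tray: Fixed wooden tray 232 x 232 x 40 mm with 2 x 2 compartments, each 107 x 107 mm inside, walls and floor 6 mm thick, so that the inner floor is 6 mm above the table. Three sample slides and a vertebra lie in the four compartments, in any order. Origin: centre of its underside.
- slide_green: Other slide of the same shape with a green block, in the tray. Origin: centre of its underside. To be left alone.
- slide_blue: Other slide of the same shape with a blue block, in the tray. Origin: centre of its underside. To be left alone.
- vertebra: Bone-coloured vertebra, about 50 x 60 x 22 mm, in the tray. Origin: centre of its underside. To be left alone.
- brush: Wooden-handled brush, 170 mm, lying on the bench at the left. To be left alone.
- jar: Clear glass jar, 52 mm across and 70 mm high with white lid, on the bench at the left. To be left alone.
- caliper: Steel caliper, 200 mm, with black slider, lying on the bench at the right. To be left alone.
- nose (a joint): How far the sprung nose plate is pushed in along its normal, m: 0 free, 0.005 at its stop. It starts to give at 3 N and stiffens by 3 N per mm, so about 18 N reach the stop.
- handle_end (a point): Outer end of the pistol handle behind the analyser head, about 175 mm from the head's pivot. The pivot, 90 mm behind the window, holds its angle by friction; a gentle push does not turn it. To be left where it is.

How it is judged:
By the outcome, as a careful person would: the job done as asked, in the order asked, and still so for the second after the job is handed in, while the arm keeps its last pose, push and grip.
It also fails if it takes over 58 s, if anything falls off the work surface, if the arm or the gripper's body presses on something with over 40 N, if the wrist force passes 120 N, or if a joint passes its speed limit or range.

## Working session

There is one attempt and no reset: what is moved stays moved. The work goes in short steps, Python scripts to look and compute and a tool call to move; the robot and the scene stay as the last step left them, time stands still between calls to the robot, and variables do not carry over. Pictures are saved under pics/ and viewed, and the job is handed in when it is done.

Besides the shell and the picture viewer there is one more tool, called after "Request:" as name([rows], argument=value, ...), one row to a line, values as JSON. step_arm: Moves the arm, as the interface text tells. Its arguments: {"type":"object","properties":{"deltas":{"type":"array","items":{"type":"array"}}},"required":["deltas"]}

```bash
mkdir -p pics; ls
python3 - <<'E'
from cell import sensors, cams, bot
import cv2, numpy as np, pickle
s=sensors.read_state(); print({k:np.round(v,3) for k,v in s.items()}); print(bot.grip_point_offset)
for n in ("scene","top"):
    c=cams.capture(n); pickle.dump(c,open(n+".pkl","wb"))
    cv2.imwrite(f"pics/{n}0.png",c["color"][:,:,::-1])
    print(n,c["fx"],c["fy"],c["cx"],c["cy"],c["R"],c["t"])
    for o in ("slide_amber_center","slide_amber_face","window","stand","tray","handle_end"):
        print(o,[(np.round(d["extent"],0),round(d["confidence"],2)) for d in cams.spot_in(n,o)][:3])
E
```

```text
pics
{'time': np.float64(0.0), 'joint_positions': array([-1.149,  0.468, -0.012,  1.604,  0.006,  1.071, -0.056]), 'joint_vel': array([-0.   ,  0.   , -0.001, -0.   ,  0.   , -0.001,  0.   ]), 'effort': array([-0.000e+00, -5.324e+01,  2.100e-02, -2.513e+01,  1.100e-02,
        8.000e-03, -0.000e+00]), 'ee_pos': array([0.291, 0.581, 0.404]), 'ee_rot': array([[-0.894,  0.448, -0.001],
       [ 0.448,  0.894, -0.002],
       [-0.   , -0.002, -1.   ]]), 'contact_force': array([-0.251, -0.871,  0.189]), 'ft_torque': array([-0.011, -0.04 , -0.01 ]), 'opening': np.float64(0.086)}
0.1547
scene 408.0781647380114 408.0781647380114 276.1789522114813 208.96054737448156 [[-0.19257011  0.98112109 -0.0178372 ]
 [ 0.76386144  0.1384673  -0.6303511 ]
 [-0.61598089 -0.13501193 -0.77610523]] [ 0.12355238 -0.34002416  1.60233322]
slide_amber_center [(array([359., 212.,  18.,  22.]), 0.76)]
slide_amber_face [(array([428., 212.,  42.,  34.]), 0.74), (array([363., 212.,  16.,  24.]), 0.62), (array([318., 230.,  17.,  14.]), 0.47)]
window [(array([210., 158.,  28.,  15.]), 0.79)]
stand [(array([186., 160., 
[... 170 characters left out ...]
194., 159.,  46.,  90.]), 0.61)]
top 511.233999891999 511.233999891999 276.84761013565054 203.76947134773144 [[-0.02644893 -0.99962473  0.00713098]
 [-0.99711703  0.02587373 -0.07133145]
 [ 0.07112018 -0.00899706 -0.99742718]] [0.01430689 0.58829808 1.60696442]
slide_amber_center [(array([190., 232.,  14.,  18.]), 0.63)]
slide_amber_face [(array([190., 229.,  16.,  24.]), 0.58), (array([ 99., 230.,  41.,  47.]), 0.46), (array([223., 240.,  17.,  19.]), 0.43)]
window [(array([331., 220.,  26.,  21.]), 0.78)]
stand [(array([301., 157.,  69., 102.]), 0.88), (array([222., 240.,  17.,  20.]), 0.5)]
tray [(array([175., 190.,  82.,  81.]), 0.78)]
handle_end [(array([321., 154.,  36.,  90.]), 0.94)]
```

View pics/scene0.png

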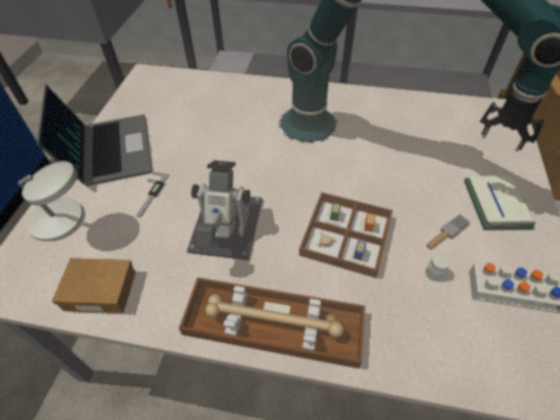

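View pics/top0.png

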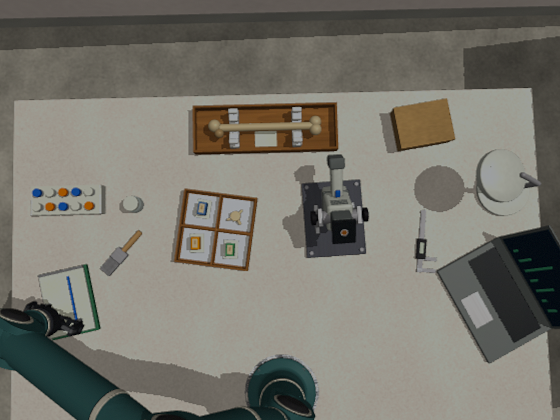

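Run:
```python
import pickle,cv2,numpy as np
c=pickle.load(open("top.pkl","rb"));im=c["color"][:,:,::-1]
a=cv2.resize(im[140:290,160:280],None,fx=5,fy=4.0*1,interpolation=cv2.INTER_CUBIC)
cv2.imwrite("pics/t_tray.png",cv2.resize(im[180:280,165:265],(600,600),interpolation=cv2.INTER_CUBIC))
cv2.imwrite("pics/t_stand.png",cv2.resize(im[150:270,285:405],(600,600),interpolation=cv2.INTER_CUBIC))
c=pickle.load(open("scene.pkl","rb"));im=c["color"][:,:,::-1]
cv2.imwrite("pics/s_both.png",cv2.resize(im[140:290,180:400],(792,540),interpolation=cv2.INTER_CUBIC))
```

```text
(no output)
```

View pics/t_tray.png

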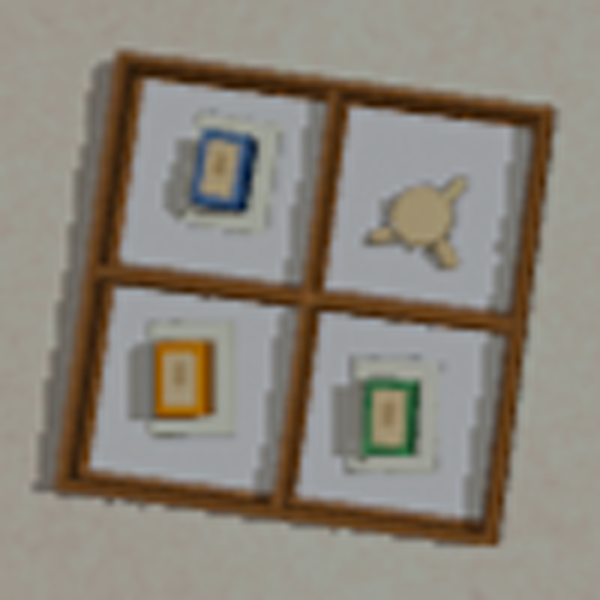

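View pics/t_stand.png

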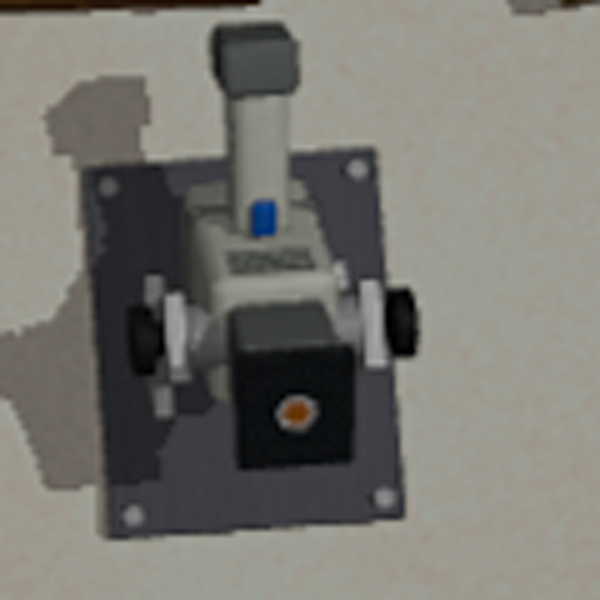

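View pics/s_both.png

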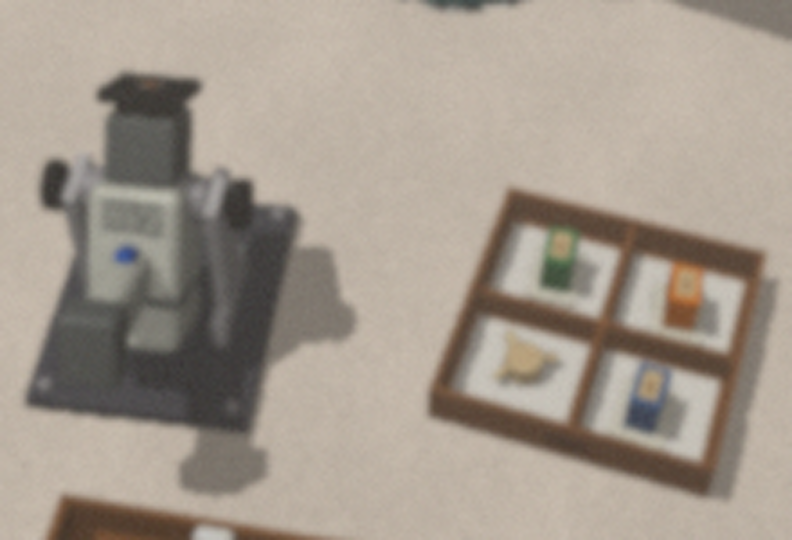

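The top view shows the amber slide in the tray's near-left compartment, at top pixels (196, 243). The nose plate leans towards the robot with its window at (344, 232). Next I fit both from depth and outlines.

```bash
cat > h.py <<'E'
import pickle,cv2,numpy as np
from scipy.spatial.transform import Rotation as Ro
def load(n): return pickle.load(open(n+".pkl","rb"))
def proj(c,P):
    q=np.asarray(P)@c["R"].T+c["t"]; return np.c_[c["fx"]*q[:,0]/q[:,2]+c["cx"],c["fy"]*q[:,1]/q[:,2]+c["cy"]]
def cloud(c):
    h,w=c["range_z"].shape; v,u=np.mgrid[:h,:w]; z=c["range_z"].astype(float)
    q=np.stack([(u-c["cx"])/c["fx"]*z,(v-c["cy"])/c["fy"]*z,z],-1); return (q-c["t"])@c["R"]
def unproj_h(c,uv,h):
    d=c["R"].T@np.array([(uv[0]-c["cx"])/c["fx"],(uv[1]-c["cy"])/c["fy"],1]); o=-c["R"].T@c["t"]
    return o+d*(h-o[2])/d[2]
E
python3 - <<'E'
from h import *
for n in ("top","scene"):
    c=load(n);X=cloud(c);hsv=cv2.cvtColor(c["color"],cv2.COLOR_RGB2HSV)
    # table height check
    for (u,v) in [(150,280),(280,300),(390,160)] if n=="top" else [(270,180),(420,200),(150,230)]:
        p=X[v-4:v+5,u-4:u+5].reshape(-1,3); print(n,"table",np.round(p.mean(0),4),p[:,2].std().round(4))
    e=[190,230,16,24] if n=="top" else [359,210,22,26]
    u0,v0,w,h=e; m=np.zeros(hsv.shape[:2],bool); m[v0:v0+h,u0:u0+w]=1
    am=m&(hsv[...,0]<25)&(hsv[...,1]>110)
    p=X[am]; print(n,"amber",am.sum(),np.round(p.mean(0),4),"z pct",np.round(np.percentile(p[:,2],[5,50,80,95]),4))
    # nose
    u0,v0,w,h=[328,217,32,30] if n=="top" else [200,155,45,24]
    m=np.zeros(hsv.shape[:2],bool); m[v0:v0+h,u0:u0+w]=1
    b=m&(X[...,2]>0.19)&(hsv[...,2]<60); p=X[b]; print("nose",b.sum(),np.round(p.mean(0),4),np.round(np.percentile(p[:,2],[5,50,95]),3))
    for it in range(6):
        cc=p.mean(0);N=np.linalg.svd(p-cc)[2][2];N*=np.sign(N[2]);r=(p-cc)@N; s=r.std(); p=p[abs(r)<2.5*max(s,.001)]
    print("plane",len(p),cc.round(4),N.round(4),"tilt",np.degrees(np.arccos(N[2])).round(2),"az",np.degrees(np.arctan2(N[1],N[0])).round(1),"std",s.round(4))
E
```

```text
top table [0.3571 0.409  0.0007] 0.0035
top table [ 0.2828 -0.0032  0.0003] 0.0045
top table [ 7.229e-01 -3.726e-01  7.000e-04] 0.0033
top amber 87 [0.4706 0.252  0.0603] z pct [0.0116 0.0487 0.0535 0.0561]
nose 540 [ 0.4949 -0.1802  0.2325] [0.207 0.227 0.246]
plane 540 [ 0.4949 -0.1802  0.2325] [-0.5499 -0.8259  0.1248] tilt 82.83 az -123.7 std 0.0199
scene table [ 0.3402 -0.0803  0.0122] 0.114
scene table [ 0.3301  0.421  -0.    ] 0.002
scene table [ 6.063e-01 -4.118e-01 -2.000e-04] 0.002
scene amber 121 [0.4927 0.2565 0.0562] z pct [0.0061 0.0479 0.0513 0.0541]
nose 1 [ 0.529  -0.1827  0.2391] [0.239 0.239 0.239]
plane 1 [ 0.529  -0.1827  0.2391] [0. 0. 1.] tilt 0.0 az 0.0 std 0.0
```

```bash
python3 - <<'E'
from cell import cams
import numpy as np,pickle
for n in ("top","scene"):
    cs=[cams.capture(n) for _ in range(8)]
    c=dict(cs[0]); d=np.stack([k["range_z"] for k in cs]).astype(float); d[d==0]=np.nan
    c["range_z"]=np.nan_to_num(np.nanmedian(d,0)); c["colf"]=np.mean([k["color"] for k in cs],0); c["color"]=c["colf"].round().astype(np.uint8)
    print(n,np.nanmean(np.nanstd(d,0)),c["range_z"].shape)
    pickle.dump(c,open(n+".pkl","wb"))
E
python3 - <<'E'
from h import *
from scipy.optimize import least_squares
for n in ("top","scene"):
    c=load(n);X=cloud(c);hsv=cv2.cvtColor(c["color"],cv2.COLOR_RGB2HSV)
    if n=="top":
        X0=X[222:242,334:354].reshape(-1,3)
        print("col/gray nose patch z grid\n",(X[218:246:3,328:360:3,2]*1000).round())
        f=lambda q: q[0]+q[1]*(X0[:,0]-.5)+q[2]*(X0[:,1]+.13)-X0[:,2]
        r=least_squares(f,[.23,.3,0],loss="soft_l1",f_scale=.002); N=np.array([-r.x[1],-r.x[2],1]);N/=np.linalg.norm(N)
        print(r.x,N,"tilt",np.degrees(np.arccos(N[2])),"az",np.degrees(np.arctan2(N[1],N[0])),"res",np.median(abs(f(r.x))))
    else: print((X[155:180:2,200:246:3,2]*1000).round(), "\n",hsv[155:180:2,200:246:3,2])
    u0,v0,w,h=[186,226,24,30] if n=="top" else [354,206,30,32]
    print((X[v0:v0+h:2,u0:u0+w:2,2]*1000).round())
E
```

```text
top 0.004218690170029298 (420, 560)
scene 0.003695166515788559 (420, 560)
col/gray nose patch z grid
 [[170. 204. 220. 219. 222. 221. 222. 222. 216. 167. 165.]
 [164. 198. 245. 247. 244. 245. 245. 246. 245. 246. 164.]
 [153. 193. 243. 241. 239. 241. 240. 239. 239. 237.  16.]
 [146. 185. 237. 236. 234. 235. 233. 236. 230. 234.  15.]
 [ 14. 179. 231. 231. 229. 229. 229. 228. 228. 226.  15.]
 [ 16.  15. 224. 226. 224. 225. 223. 223. 225. 222.  15.]
 [ 15.  16. 218. 220. 219. 219. 217. 219. 217. 216.  13.]
 [ 16.  13. 216. 215. 215. 214. 214. 213. 213. 210.  13.]
 [ 14.  15. 212. 208. 208. 206. 205. 207. 206.  15.  14.]
 [ 15.  16.  15.  16.  16.  17.  16.  18.  14.  13.  17.]]
[0.2334651  0.6411529  0.02875846] [-0.53958394 -0.02420266  0.84158387] tilt 32.69224786268566 az -177.43175974652632 res 0.0008268948097122086
[[36. 36. 37. 33. 34. 34. 34. 34.  7.  7.  8.  6.]
 [ 6.  9.  9.  3.  7.  6.  4. 10. 36. 37. 34. 37.]
 [ 6.  8.  7.  6.  5. 10.  8.  7.  5.  8.  8.  7.]
 [ 7.  7.  8.  8.  7.  8.  7.  9. 10.  6.  9.  9.]
 [ 8.  6. 12. 10. 12. 15. 14. 11. 11.  8.  4.  6.]
 [ 8.  6. 13. 10.
[... 2782 characters left out ...]
. 11.]
 [ 6.  5.  6.  7.  7.  7. 42. 52. 51. 52. 50.  6.  5.  6.  6.]
 [ 7.  6.  7.  7. 11. 10. 47. 51. 51. 53. 51.  6.  8.  6.  6.]
 [ 5.  8.  6.  6.  8. 12. 49. 51. 53. 51. 51. 11.  6.  6.  7.]
 [ 8.  8.  5.  5. 10.  9. 50. 52. 52. 50. 50. 12.  6.  7.  5.]
 [ 6.  7.  5.  6. 12. 11. 43. 43. 46. 46. 49. 12.  5.  8.  6.]
 [ 6.  5.  5.  6. 11. 12. 33. 36. 36. 37. 11.  6.  7.  7.  6.]
 [ 6.  5.  6.  7. 11. 13. 23. 25. 26. 28. 11.  5.  6.  6.  6.]
 [34.  6.  6.  6. 10. 10. 14. 16. 17. 18. 11.  7.  6.  6.  7.]
 [30. 33. 35. 35. 35. 13. 10. 10. 10. 12. 10.  6.  4.  6.  4.]
 [22. 23. 26. 28. 30. 34. 34. 34. 35. 10. 12.  7.  7.  6.  8.]
 [10. 12. 17. 18. 21. 24. 27. 30. 31. 34. 35. 35.  6.  7.  6.]]
```

```bash
cat > fit.py <<'E'
from h import *
from scipy.optimize import least_squares, minimize
C={n:load(n) for n in ("top","scene")}
def rays(c,roi,ss=4):
    u0,v0,w,h=roi; o=(np.arange(ss)+.5)/ss-.5
    U=(u0+np.arange(w)[:,None]+o).ravel(); V=(v0+np.arange(h)[:,None]+o).ravel()
    uu,vv=np.meshgrid(U,V); d=np.stack([(uu-c["cx"])/c["fx"],(vv-c["cy"])/c["fy"],np.ones_like(uu)],-1)@c["R"]
    return -c["R"].T@c["t"],d
def hitbox(o,d,R,t,lo,hi):
    oo=R.T@(o-t); dd=d@R
    with np.errstate(all="ignore"):
        a=(lo-oo)/dd;b=(hi-oo)/dd
    n=np.minimum(a,b).max(-1);f=np.maximum(a,b).min(-1); return np.where(n<f,n,np.inf)
def pool(a,ss=4): h,w=a.shape; return a.reshape(h//ss,ss,w//ss,ss).mean((1,3))
# slide
rois={"top":[184,228,28,30],"scene":[352,204,32,36]}
def cost_s(q,names):
    R=Ro.from_euler("z",q[2]).as_matrix(); t=np.array([q[0],q[1],.006]); s=0
    for n in names:
        c=C[n];o,d=RY[n]; tb=hitbox(o,d,R,t,[-.02,-.013,.005],[.02,.013,.045]); tp=hitbox(o,d,R,t,[-.03,-.023,0],[.03,.023,.005])
        tf=(.006-o[2])/d[...,2]; z=np.minimum(np.minimum(tb,tp),tf); z=pool(z)
        u0,v0,w,h=rois[n]; m=c["range_z"][v0:v0+h,u0:u0+w]; X=cloud(c)[v0:v0+h,u0:u0+w]
        e=np.abs(z-m); e=np.where(m>0,np.minimum(e,.03),0); 
        s+=e[MK[n]].mean()
    return s*1e3
RY={n:rays(C[n],rois[n]) for n in rois}; MK={}
for n in rois:
    u0,v0,w,h=rois[n]; z=cloud(C[n])[v0:v0+h,u0:u0+w,2]; uv=proj(C[n],[[.4706,.252,.02]])[0]-[u0,v0]
    vv,uu=np.mgrid[:h,:w]; MK[n]=np.hypot(uu-uv[0],vv-uv[1])<13
def run(cost,x0s,sc,names):
    best=None
    for x0 in x0s:
        S=np.vstack([x0]+[np.array(x0)+sc*np.eye(len(x0))[i] for i in range(len(x0))])
        r=minimize(cost,x0,args=(names,),method="Nelder-Mead",options=dict(initial_simplex=S,xatol=1e-5,fatol=1e-5))
        if best is None or r.fun<best.fun: best=r
    return best
if __name__=="__main__":
    for names in (["top"],["scene"],["top","scene"]):
        r=run(cost_s,[[.467,.25,y] for y in (-.1,.1,1.3,1.6)],np.array([.006,.006,.1]),names); print("slide",names,r.x.round(4),np.degrees(r.x[2]).round(1),r.fun.round(3))
    # nose plane joint
    nr={"top":[324,214,40,36],"scene":[198,154,44,26]}
    for names in (["top"],["scene"],["top","scene"]):
        P=[]
        for n in names:
            u0,v0,w,h=nr[n]; X=cloud(C[n])[v0:v0+h,u0:u0+w].reshape(-1,3); P.append(X[np.abs(.2335+.64*(X[:,0]-.5)-X[:,2])<.007])
        P=np.vstack(P); c0=P.mean(0)
        f=lambda q:(P-c0)@np.array([-np.sin(q[1])*np.cos(q[2]),-np.sin(q[1])*np.sin(q[2]),np.cos(q[1])])-q[0]
        r=least_squares(f,[0,.57,0],loss="soft_l1",f_scale=.0015); print("plane",names,len(P),c0.round(4),r.x.round(4),np.degrees(r.x[1:]).round(2),np.std(f(r.x)).round(5))
    def cost_n(q,names):
        R=Ro.from_euler("z",q[4]).as_matrix()@Ro.from_euler("y",-q[3]).as_matrix(); t=np.array(q[:3]); s=0
        for n in names:
            o,d=RN[n]; tp=hitbox(o,d,R,t,[-.037,-.033,-.006],[.037,.033,0]); p=o+d*np.where(np.isfinite(tp),tp,0)[...,None]
            front=np.isfinite(tp)&(np.abs(((p-t)@R)[...,2])<1e-4); cov=pool(front.astype(float))
            u0,v0,w,h=nr[n]; X=cloud(C[n])[v0:v0+h,u0:u0+w]; k=(X-t)@R; r=k[...,2]
            on=np.clip(1.5-np.abs(r)/.004,0,1)*(np.abs(k[...,0])<.06)
            s+=np.abs(cov-on).sum()+ (cov*np.minimum(np.abs(r),.01)).sum()*100
        return s
    RN={n:rays(C[n],nr[n]) for n in nr}
    for names in (["top"],["top","scene"]):
        r=run(cost_n,[[.49,-.133,.228,.57,y] for y in (-.05,0,.05)],np.array([.005,.005,.004,.05,.05]),names); print("nose",names,r.x.round(4),np.degrees(r.x[3:]).round(2),r.fun.round(2))
    c=C["top"];hsv=cv2.cvtColor(c["color"],cv2.COLOR_RGB2HSV)[220:244,332:356].astype(float)
    col=c["colf"][220:244,332:356]; wgt=np.clip(col.max(2)-60,0,None); vv,uu=np.mgrid[220:244,332:356]
    w=wgt*(np.hypot(uu-344,vv-232)<7); uv=[(w*uu).sum()/w.sum(),(w*vv).sum()/w.sum()]; print("window px",uv,[unproj_h(c,uv,z).round(4) for z in (.225,.23)])
    w=wgt*(np.hypot(uu-344,vv-232)<5);
E
python3 fit.py
```

```text
slide ['top'] [ 0.4738  0.2585 -0.0144] -0.8 2.046
slide ['scene'] [ 0.4753  0.2592 -0.028 ] -1.6 3.439
slide ['top', 'scene'] [ 0.4742  0.2591 -0.0194] -1.1 5.927
plane ['top'] 554 [ 0.4927 -0.1818  0.2271] [0.     0.569  0.0444] [32.6   2.54] 0.00119
plane ['scene'] 161 [ 0.4995 -0.1787  0.2294] [1.00e-04 5.64e-01 2.82e-02] [32.31  1.62] 0.0008
plane ['top', 'scene'] 715 [ 0.4943 -0.1811  0.2276] [0.     0.5629 0.0374] [32.25  2.14] 0.00133
nose ['top'] [ 0.4582 -0.0791  0.21    0.7501 -0.3648] [ 42.98 -20.9 ] 0.0
nose ['top', 'scene'] [ 0.4565 -0.0826  0.229   1.1032 -0.3003] [ 63.21 -17.21] 0.0
window px [np.float64(343.8325054784514), np.float64(232.0643535427319)] [array([ 0.4904, -0.1831,  0.225 ]), array([ 0.4903, -0.1824,  0.23  ])]
```

```bash
sed -i 's/\[.49,-.133,.228,.57,y\]/[.4905,-.183,.2255,.565,y]/; s/return s$/return s/' fit.py; python3 fit.py | grep nose
cat > ov.py <<'E'
from h import *
from fit import C
def draw(n,sets,roi,sc,out):
    u0,v0,w,h=roi; im=cv2.resize(np.ascontiguousarray(C[n]["color"][v0:v0+h,u0:u0+w,::-1]),None,fx=sc,fy=sc,interpolation=cv2.INTER_CUBIC)
    for P in sets:
        q=((proj(C[n],P)-[u0,v0]+.5)*sc).astype(np.int32); cv2.polylines(im,[q],True,(255,0,255),1)
    cv2.imwrite(out,im)
def rect(R,t,a,b,z): return np.array([[a,b,z],[-a,b,z],[-a,-b,z],[a,-b,z]])@R.T+t
R=Ro.from_euler("z",-.0194).as_matrix();t=np.array([.4742,.2588,.006])
S=[rect(R,t,.02,.013,.045),rect(R,t,.03,.023,.005)]
Rn=Ro.from_euler("z",.04).as_matrix()@Ro.from_euler("y",-.565).as_matrix();tn=np.array([.4904,-.1831,.225])
N=[rect(Rn,tn,.037,.033,0),rect(Rn,tn,.0075,.0075,0)]
draw("top",S,[180,224,34,34],11,"pics/o1.png");draw("scene",S,[345,200,40,40],10,"pics/o2.png")
draw("top",N,[322,212,44,40],9,"pics/o3.png");draw("scene",N,[196,150,50,40],8,"pics/o4.png")
ims=[cv2.resize(cv2.imread(f"pics/o{i}.png"),(390,290)) for i in (1,2,3,4)]
cv2.imwrite("pics/ov.png",np.vstack([np.hstack(ims[:2]),np.hstack(ims[2:])]))
E
python3 ov.py
```

```text
nose ['top'] [ 0.4922 -0.1819  0.2269  0.5738  0.0413] [32.87  2.37] 71.21
nose ['top', 'scene'] [ 0.4924 -0.1818  0.2267  0.5978  0.0485] [34.25  2.78] 156.41
```

View pics/ov.png

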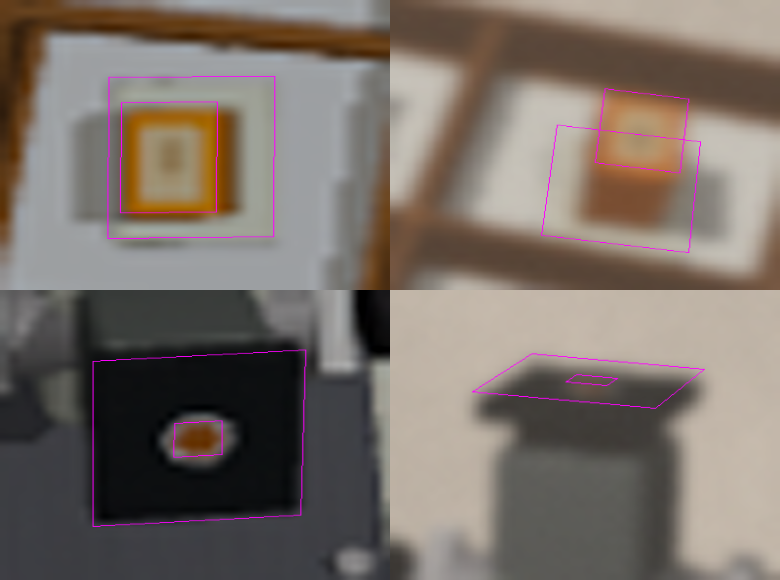

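Both fits agree with the picture to about 1 to 2 mm. Slide: about (0.4735, 0.2585), yaw −1.1°. Window: about (0.4904, −0.183, 0.225), slope about 32.5°, yaw about 2.4°. Now I move above the slide.

```bash
cat > go.py <<'E'
from h import *
from cell import sensors
def delta(p,R):
    s=sensors.read_state(); R0=np.array(s["ee_rot"]);p0=np.array(s["ee_pos"])
    print("shift cm",(100*R0.T@(np.array(p)-p0)).round(2),"rotvec",Ro.from_matrix(R0.T@R).as_rotvec().round(4))
def st():
    s=sensors.read_state(); print("t",round(float(s["time"]),2),"p",np.round(s["ee_pos"],4),"F",np.round(s["contact_force"],2),"T",np.round(s["ft_torque"],3),"op",round(float(s["opening"]),4)); print(np.round(s["ee_rot"],4).tolist(), "q",np.round(s["joint_positions"],2)); return s
def Rdown(yaw): # slide yaw; tool x = -slide x, y = slide y, z down
    c,s=np.cos(yaw),np.sin(yaw); return np.array([[-c,-s,0],[-s,c,0],[0,0,-1.]])
E
python3 -c "
from go import *
delta([.4735,.2585,.27],Rdown(-.019))"
```

```text
shift cm [-30.74 -20.67  13.47] rotvec [ 0.      0.     -0.4458]
```

Request:
step_arm([
  [42, [-30.7, -20.7, 13.5], [0, 0, -0.446]],
  [42, [-30.7, -20.7, 13.5], [0, 0, -0.446]],
  [42, [-30.7, -20.7, 13.5], [0, 0, -0.446]],
  [42, [-30.7, -20.7, 13.5], [0, 0, -0.446]],
  [42, [-30.7, -20.7, 13.5], [0, 0, -0.446]],
  [42, [-30.7, -20.7, 13.5], [0, 0, -0.446]],
  [42, [-30.7, -20.7, 13.5], [0, 0, -0.446]],
  [42, [-30.7, -20.7, 13.5], [0, 0, -0.446]],
  [42, [-30.7, -20.7, 13.5], [0, 0, -0.446]],
  [42, [-30.7, -20.7, 13.5], [0, 0, -0.446]],
  [42, [-30.7, -20.7, 13.5], [0, 0, -0.446]],
  [42, [-30.7, -20.7, 13.5], [0, 0, -0.446]],
])

```text
time: 2.7
ee_pos: [0.4724, 0.2601, 0.2703]
ee_rot: [[-1.0, 0.016, 0.001], [0.016, 1.0, 0.001], [-0.001, 0.001, -1.0]]
contact_force: [-0.8, -0.3, 0.2]
opening: 0.0359
```

Run:
```python
from go import *
from cell import cams
st()
for n,r in (("top",[150,180,120,90]),("scene",[290,170,120,100])):
    c=cams.capture(n);u,v,w,h=r
    cv2.imwrite(f"pics/{n}1.png",cv2.resize(c["color"][v:v+h,u:u+w,::-1],None,fx=3.3*1.2,fy=3.3*1.2,interpolation=cv2.INTER_CUBIC))
a=cv2.imread("pics/top1.png");b=cv2.imread("pics/scene1.png");hh=min(a.shape[0],b.shape[0]);cv2.imwrite("pics/p1.png",cv2.resize(np.hstack([a[:hh],b[:hh]]),(800,300)))
delta([.4735,.2585,.1887],Rdown(-.019))
```

```text
t 2.7 p [0.4724 0.2601 0.2703] F [-0.8  -0.32  0.21] T [-0.015 -0.02  -0.017] op 0.0359
[[-0.9999, 0.016, 0.0007], [0.016, 0.9999, 0.0013], [-0.0006, 0.0013, -1.0]] q [-0.54  0.47 -0.03  1.97  0.02  0.7   0.97]
shift cm [-0.1  -0.13  8.14] rotvec [0.0009 0.0006 0.0027]
```

View pics/p1.png

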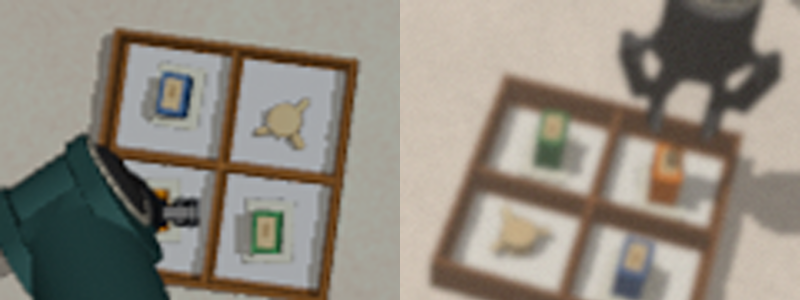

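Request:
step_arm([
  [50, [-0.1, -0.1, 4.0], [0, 0, 0]],
  [50, [-0.1, -0.1, 4.0], [0, 0, 0]],
  [50, [-0.1, -0.1, 6.0], [0, 0, 0]],
  [50, [-0.1, -0.1, 7.0], [0, 0, 0]],
  [50, [-0.1, -0.1, 7.0], [0, 0, 0]],
  [50, [-0.1, -0.1, 7.0], [0, 0, 0]],
])

```text
time: 3.4
ee_pos: [0.4741, 0.2577, 0.2004]
ee_rot: [[-1.0, 0.019, 0.001], [0.019, 1.0, 0.0], [-0.001, 0.0, -1.0]]
contact_force: [-0.1, -0.8, 0.1]
opening: 0.0428
```

Run:
```python
from go import *
from cell import cams
st();c=cams.capture("scene");u,v,w,h=290,150,140,130
cv2.imwrite(f"pics/s2.png",cv2.resize(c["color"][v:v+h,u:u+w,::-1],None,fx=4,fy=4,interpolation=cv2.INTER_CUBIC))
delta([.4735,.2585,.1887],Rdown(-.019))
```

```text
t 3.4 p [0.4741 0.2577 0.2004] F [-0.07 -0.84  0.09] T [-0.015  0.004  0.002] op 0.0428
[[-0.9998, 0.0185, 0.0005], [0.0185, 0.9998, 0.0004], [-0.0005, 0.0004, -1.0]] q [-0.54  0.58 -0.02  2.    0.02  0.56  0.97]
shift cm [0.08 0.08 1.2 ] rotvec [0.0007 0.001  0.0003]
```

View pics/s2.png

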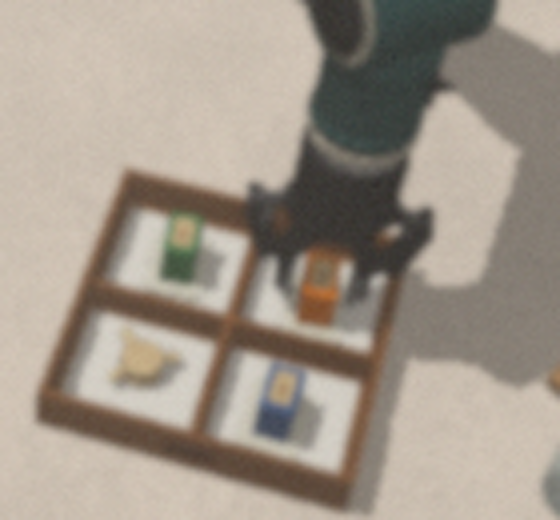

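Request:
step_arm([
  [50, [0.0, 0.1, 0.6], [0, 0, 0]],
  [50, [0.0, 0.1, 1.1], [0, 0, 0]],
  [50, [0.0, 0.1, 1.1], [0, 0, 0]],
  [50, [0.0, 0.1, 1.1], [0, 0, 0]],
])

```text
time: 3.85
ee_pos: [0.474, 0.2583, 0.1886]
ee_rot: [[-1.0, 0.019, -0.0], [0.019, 1.0, -0.0], [0.0, -0.0, -1.0]]
contact_force: [-0.2, 0.1, -0.5]
opening: 0.0425
```

```bash
python3 -c "
from go import *
st();delta([.4735,.2585,.1887],Rdown(-.019))"
```

```text
t 3.85 p [0.474  0.2583 0.1886] F [-0.17  0.11 -0.48] T [0.002 0.003 0.007] op 0.0425
[[-0.9998, 0.0188, -0.0003], [0.0188, 0.9998, -0.0002], [0.0003, -0.0002, -1.0]] q [-0.54  0.61 -0.02  2.    0.03  0.54  0.97]
shift cm [ 0.05  0.02 -0.01] rotvec [-0.0002 -0.0003  0.0002]
```

Request:
step_arm([
  [20, [0, 0, 0], [0, 0, 0]],
  [10, [0, 0, 0], [0, 0, 0]],
  [0, [0, 0, 0], [0, 0, 0]],
  [0, [0, 0, 0], [0, 0, 0]],
  [0, [0, 0, 0], [0, 0, 0]],
  [0, [0, 0, 0], [0, 0, 0]],
  [0, [0, 0, 0], [0, 0, 0]],
  [0, [0, 0, 0], [0, 0, 0]],
])

```text
time: 4.65
ee_pos: [0.4742, 0.2584, 0.1889]
ee_rot: [[-1.0, 0.019, 0.001], [0.019, 1.0, 0.0], [-0.001, 0.0, -1.0]]
contact_force: [0.2, -0.3, 4.3]
opening: 0.0254
```

```bash
python3 -c "
from go import *
st()"
```

```text
t 4.65 p [0.4742 0.2584 0.1889] F [ 0.25 -0.31  4.32] T [-0.006 -0.027 -0.019] op 0.0254
[[-0.9998, 0.0189, 0.0006], [0.0189, 0.9998, 0.0003], [-0.0005, 0.0003, -1.0]] q [-0.54  0.61 -0.02  2.    0.03  0.54  0.97]
```

Request:
step_arm([
  [0, [0, 0, -2], [0, 0, 0]],
  [0, [0, 0, -5], [0, 0, 0]],
  [0, [0, 0, -10], [0, 0, 0]],
  [0, [0, 0, -15], [0, 0, 0]],
  [0, [0, 0, -20], [0, 0, 0]],
  [0, [0, 0, -24], [0, 0, 0]],
  [0, [0, 0, -26], [0, 0, 0]],
  [0, [0, 0, -26], [0, 0, 0]],
  [0, [0, 0, -26], [0, 0, 0]],
])

```text
time: 5.55
ee_pos: [0.4736, 0.2581, 0.4477]
ee_rot: [[-1.0, 0.019, -0.001], [0.019, 1.0, -0.001], [0.001, -0.001, -1.0]]
contact_force: [-0.7, 0.2, -1.3]
opening: 0.0253
```

Run:
```python
from go import *
from cell import cams
st()
c=cams.capture("scene");u,v,w,h=290,80,140,180
cv2.imwrite(f"pics/s3.png",cv2.resize(c["color"][v:v+h,u:u+w,::-1],None,fx=3.3,fy=3.3,interpolation=cv2.INTER_CUBIC))
yaw=.042;t=.567
Rn=Ro.from_euler("z",yaw).as_matrix()@Ro.from_euler("y",-t).as_matrix(); Rt=Rn@np.diag([-1,1,-1.])
W=np.array([.4904,-.183,.225]); N=Rn[:,2]
delta(W+N*(.1829+.08),Rt); print(W+N*(.1829+.08))
```

```text
t 5.55 p [0.4736 0.2581 0.4477] F [-0.74  0.16 -1.29] T [0.017 0.028 0.024] op 0.0253
[[-0.9998, 0.0187, -0.0012], [0.0187, 0.9998, -0.0008], [0.0012, -0.0008, -1.0]] q [-0.54  0.24 -0.03  1.83  0.01  1.08  0.98]
shift cm [ 11.57 -44.92   0.12] rotvec [-0.0188 -0.5696 -0.0587]
[ 0.3493199  -0.18892885  0.44676038]
```

View pics/s3.png

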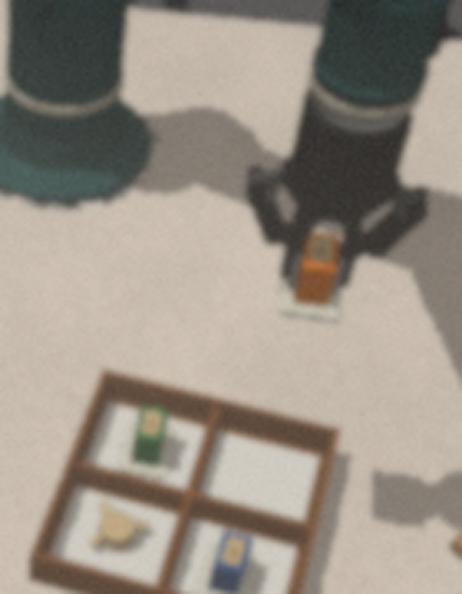

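Request:
step_arm([
  [0, [11.6, -44.9, 0.1], [0, 0, 0]],
  [0, [11.6, -44.9, 0.1], [0, 0, 0]],
  [0, [11.6, -44.9, 0.1], [0, 0, 0]],
  [0, [11.6, -44.9, 0.1], [-0.019, -0.57, -0.059]],
  [0, [11.6, -44.9, 0.1], [-0.019, -0.57, -0.059]],
  [0, [11.6, -44.9, 0.1], [-0.019, -0.57, -0.059]],
  [0, [11.6, -44.9, 0.1], [-0.019, -0.57, -0.059]],
  [0, [11.6, -44.9, 0.1], [-0.019, -0.57, -0.059]],
  [0, [11.6, -44.9, 0.1], [-0.019, -0.57, -0.059]],
  [0, [11.6, -44.9, 0.1], [-0.019, -0.57, -0.059]],
  [0, [11.6, -44.9, 0.1], [-0.019, -0.57, -0.059]],
  [0, [11.6, -44.9, 0.1], [-0.019, -0.57, -0.059]],
  [0, [11.6, -44.9, 0.1], [-0.019, -0.57, -0.059]],
  [0, [11.6, -44.9, 0.1], [-0.019, -0.57, -0.059]],
])

```text
time: 7.0
ee_pos: [0.3499, -0.1872, 0.4472]
ee_rot: [[-0.842, -0.045, 0.538], [-0.037, 0.999, 0.025], [-0.539, 0.001, -0.843]]
contact_force: [-0.2, 0.3, -1.3]
opening: 0.0252
```

Run:
```python
from go import *
from cell import cams
s=st()
for n in ("top","scene"):
    cs=[cams.capture(n) for _ in range(8)]
    c=dict(cs[0]); d=np.stack([k["range_z"] for k in cs]).astype(float); d[d==0]=np.nan
    c["range_z"]=np.nan_to_num(np.nanmedian(d,0)); c["colf"]=np.mean([k["color"] for k in cs],0); c["color"]=c["colf"].round().astype(np.uint8)
    c["ee"]=(np.array(s["ee_pos"]),np.array(s["ee_rot"])); pickle.dump(c,open(n+"_h.pkl","wb"))
    u,v,w,h=(290,190,100,100) if n=="top" else (180,90,100,100)
    cv2.imwrite(f"pics/{n}4.png",cv2.resize(c["color"][v:v+h,u:u+w,::-1],(400,400),interpolation=cv2.INTER_CUBIC))
cv2.imwrite("pics/p4.png",np.hstack([cv2.imread("pics/top4.png"),cv2.imread("pics/scene4.png")]))
```

```text
t 7.0 p [ 0.3499 -0.1872  0.4472] F [-0.17  0.33 -1.31] T [-0.075  0.677  0.007] op 0.0252
[[-0.8418, -0.0447, 0.538], [-0.037, 0.999, 0.0251], [-0.5386, 0.0012, -0.8426]] q [-0.29 -0.23  0.71  2.3  -0.22  0.52  2.23]
```

View pics/p4.png

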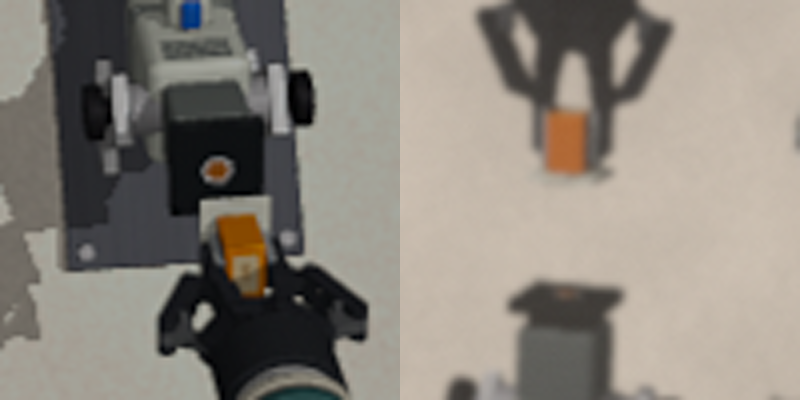

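```bash
cat > ov2.py <<'E'
from h import *
import sys
def draw(c,sets,roi,sc):
    u0,v0,w,h=roi; im=cv2.resize(np.ascontiguousarray(c["color"][v0:v0+h,u0:u0+w,::-1]),None,fx=sc,fy=sc,interpolation=cv2.INTER_CUBIC)
    for P in sets:
        q=((proj(c,P)-[u0,v0]+.5)*sc).astype(np.int32); cv2.polylines(im,[q],True,(255,0,255),1)
    return im
def rect(R,t,a,b,z): return np.array([[a,b,z],[-a,b,z],[-a,-b,z],[a,-b,z]])@R.T+t
def slide(p,R,L=.1829,dx=0,dy=0):
    Rs=R@np.diag([-1,1,-1.]); t=p+R@np.array([dx,dy,L]); return [rect(Rs,t,.03,.023,0),rect(Rs,t,.03,.023,.005),rect(Rs,t,.02,.013,.045)]
Rn=Ro.from_euler("z",.042).as_matrix()@Ro.from_euler("y",-.567).as_matrix();tn=np.array([.4904,-.183,.225])
N=[rect(Rn,tn,.037,.033,0),rect(Rn,tn,.0075,.0075,0)]
if __name__=="__main__":
    o=[]
    for n,r in (("top",[320,205,60,65]),("scene",[195,100,60,65])):
        c=load(n+"_h"); o.append(draw(c,slide(*c["ee"])+N,r,6.5))
    cv2.imwrite("pics/ov2.png",np.hstack(o))
E
python3 ov2.py
cat > fit2.py <<'E'
from fit import *
C={n:load(n+"_h") for n in ("top","scene")}
p0,R0=C["top"]["ee"]
rois={"top":[332,236,32,30],"scene":[206,112,32,28]}
RY={n:rays(C[n],rois[n]) for n in rois}
def cost(q,names):
    Rs=R0@np.diag([-1,1,-1.])@Ro.from_euler("zyx",[q[3],q[4],0]).as_matrix(); t=p0+R0@np.array([q[0],q[1],.1829+q[2]]);s=0
    for n in names:
        o,d=RY[n];tb=hitbox(o,d,Rs,t,[-.02,-.013,.005],[.02,.013,.045]);tp=hitbox(o,d,Rs,t,[-.03,-.023,0],[.03,.023,.005])
        z=np.minimum(tb,tp);cov=pool(np.isfinite(z).astype(float)); z=pool(np.where(np.isfinite(z),z,10))
        u0,v0,w,h=rois[n];m=C[n]["range_z"][v0:v0+h,u0:u0+w]; pz=cloud(C[n])[v0:v0+h,u0:u0+w]
        e=np.minimum(np.abs(z-m),.02); s+=e.sum()*50
        # colour: orange coverage
        col=C[n]["colf"][v0:v0+h,u0:u0+w]; sat=np.clip((col[...,0]-col[...,2]-30)/60,0,1)
    return s
if 1:
  for names in (["top"],["scene"],["top","scene"]):
    r=run(cost,[[0,0,0,0,0],[.002,0,0,.05,.02],[-.002,.001,0,-.05,-.02]],np.array([.003,.003,.003,.05,.05]),names); print(names,r.x.round(4),r.fun.round(2),cost([0]*5,names))
E
python3 fit2.py
```

```text
['top'] [-0.0002  0.0006 -0.0014 -0.0175 -0.0098] 668.01 679.7153470638233
['scene'] [ 0.0004  0.0038 -0.0011 -0.1882  0.068 ] 663.1 680.591599868085
['top', 'scene'] [ 0.0005  0.0007 -0.0006 -0.0086  0.0235] 1348.76 1360.3069469319084
```

View pics/ov2.png

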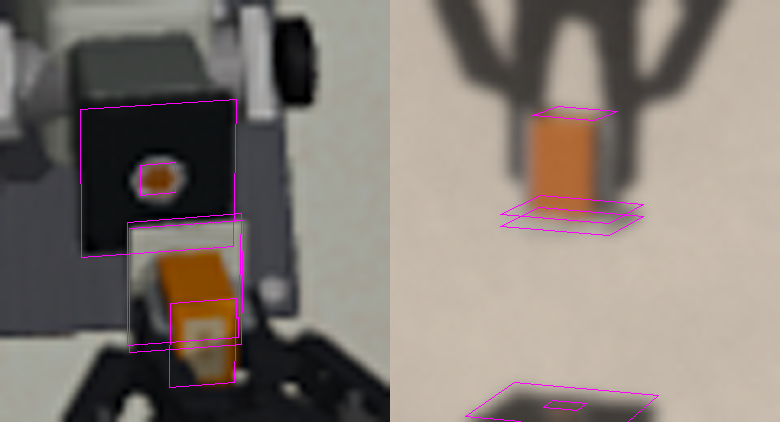

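```bash
cat > fit3.py <<'E'
from fit import *
def satm(c,roi):
    u0,v0,w,h=roi; col=c["colf"][v0:v0+h,u0:u0+w]; return np.clip((col[...,0]-col[...,2]-20)/50,0,1)
def cov(c,roi,R,t,lo,hi): o,d=rays(c,roi); return pool(np.isfinite(hitbox(o,d,R,t,lo,hi)).astype(float))
L,H=[-.02,-.013,.005],[.02,.013,.045]
A={n:load(n) for n in ("top","scene")};B={n:load(n+"_h") for n in ("top","scene")}
rA={"top":[186,230,22,26],"scene":[356,208,24,28]}; rB={"top":[338,240,24,26],"scene":[208,114,24,24]}
p0,R0=B["top"]["ee"]
blur=lambda a: cv2.GaussianBlur(a,(0,0),.6)
def pa(q): return Ro.from_euler("z",q[2]).as_matrix(),np.array([q[0],q[1],.006])
def pb(q): return R0@np.diag([-1,1,-1.])@Ro.from_euler("zy",[q[2],0]).as_matrix(),p0+R0@np.array([q[0],q[1],.1829])
for nm,D,r,pf,x0 in (("tray",A,rA,pa,[.474,.2588,-.02]),("hand",B,rB,pb,[0,0,0])):
    for n in ("top","scene"):
        m=satm(D[n],r[n])
        f=lambda q,_:((blur(cov(D[n],r[n],*pf(q),L,H))-m)**2).sum()
        o=run(f,[x0,np.array(x0)+[.002,.001,.05]],np.array([.003,.003,.08]),None); print(nm,n,o.x.round(4),o.fun.round(2),"mass",m.sum().round(0))
# nose plate dark mask in colour, top: centre of plate/rotation
c=A["top"];roi=[322,212,44,40];u0,v0,w,h=roi;col=c["colf"][v0:v0+h,u0:u0+w].mean(2)
cv2.imwrite("pics/x.png",cv2.resize(np.clip(col*2,0,255).astype(np.uint8),None,fx=10,fy=10))
E
python3 fit3.py
```

```text
tray top [ 0.4711  0.2585 -0.0154] 9.37 mass 112.0
tray scene [ 0.4723  0.2592 -0.0055] 16.86 mass 228.0
hand top [ 0.0006 -0.0033  0.191 ] 32.36 mass 177.0
hand scene [-0.0144 -0.0016  0.3133] 3.0 mass 186.0
```

Run:
```python
from ov2 import *
c=load("top_h"); g=c["colf"].mean(2)
np.set_printoptions(linewidth=200)
print(g[234:262,336:362].round().astype(int))
S=slide(*c["ee"]);[print(proj(c,P).round(1).tolist()) for P in S]
```

```text
[[ 16  16  16  13  32 116 121  91  89  94  94  59  16  15  16  16  16  16  15  23  61  71  69  69  70  69]
 [ 16  15  17  15  11  66  78  80  85  88  61  25  14  16  16  17  16  15  15  22  61  71  68  69  70  70]
 [ 16  16  16  16  15  11  20  37  42  42  25  13  16  16  16  16  16  15  14  32  62  71  69  69  70  70]
 [ 16  17  16  16  15  14  13  13  12  13  13  14  14  15  14  15  14  13  11  33  60  69  69  69  70  70]
 [ 16  16  16  15  13  12  12  11  10  10   8   9   8   7   7   7  11  26  30  47  77  75  67  69  70  70]
 [ 16  16  16  13  27  41  55  59  59  91  95  86 109 116 115 126 133 136 141 143 147 117  76  67  70  70]
 [ 16  15  14  21 130 147 145 146 144 146 145 137 137 138 136 141 145 145 147 148 150 118  75  67  70  70]
 [ 16  15  13  24 138 152 147 147 147 146 146 144 143 142 142 142 143 143 142 143 146 114  73  67  70  70]
 [ 14  14  11  23 133 147 143 143 143 144 145 145 145 145 145 145 145 145 143 143 146 113  73  67  70  70]
 [ 24  23  30  34 133 147 143 145 136 128 118 118 121 122 117 114 111 116 137 144 146 113  73  67  69  70]
 [ 64  63  63  58 133 147 145 
[... 1391 characters left out ...]
 23  22  24  47  72 110 122 105  92 108 104  82  56  32  13  21  23  24  21]
 [ 66  70  85  85  49  13  20  24  24  22  33  67 112 124 107  89  87  86  72  54  34  12  20  24  24  23]
 [ 15  18  20  30  23  14  17  23  24  23  22  51  92  99  84  72  75  83  72  54  34  11  20  26  25  25]
 [ 21  23  23  22  19  16  15  17  21  25  24  31  49  77  83  80  82  85  72  54  33   9  17  24  25  24]
 [ 23  24  23  23  19  17  16  12  17  24  24  22  22  56  81  85  85  86  72  54  43  22  17  22  23  24]]
[[339.1, 238.7], [339.1, 257.7], [356.2, 256.4], [356.7, 237.4]]
[[339.4, 239.7], [339.4, 258.7], [356.6, 257.5], [357.0, 238.4]]
[[345.7, 251.2], [345.6, 264.1], [355.6, 263.4], [355.9, 250.5]]
```

```bash
cat > tgt.py <<'E'
from go import *
import sys
yaw,t=.042,.567
def Rt(yaw=yaw,t=t):
    Rn=Ro.from_euler("z",yaw).as_matrix()@Ro.from_euler("y",-t).as_matrix(); return Rn@np.diag([-1,1,-1.]),Rn[:,2]
W=np.array([.4904,-.183,.225])
def pose(gap,off=(.002,-.0005,.1829),**k):
    R,N=Rt(**k); return W+N*gap-R@np.array(off),R
if __name__=="__main__": st(); delta(*pose(float(sys.argv[1])))
E
python3 tgt.py .03;python3 tgt.py .012
```

```text
t 7.8 p [ 0.3495 -0.1884  0.4477] F [ 0.73  0.4  -1.7 ] T [-0.049  0.628 -0.084] op 0.0253
[[-0.841, -0.0422, 0.5393], [-0.0347, 0.9991, 0.0242], [-0.5399, 0.0016, -0.8418]] q [-0.29 -0.23  0.71  2.3  -0.22  0.52  2.23]
shift cm [-0.11 -0.01  5.07] rotvec [ 0.0015  0.0033 -0.0006]
t 7.8 p [ 0.3495 -0.1884  0.4477] F [ 0.73  0.4  -1.7 ] T [-0.049  0.628 -0.084] op 0.0253
[[-0.841, -0.0422, 0.5393], [-0.0347, 0.9991, 0.0242], [-0.5399, 0.0016, -0.8418]] q [-0.29 -0.23  0.71  2.3  -0.22  0.52  2.23]
shift cm [-0.11 -0.01  6.87] rotvec [ 0.0015  0.0033 -0.0006]
```

Request:
step_arm([
  [0, [-0.1, 0, 3.0], [0, 0, 0]],
  [0, [-0.15, 0, 5.0], [0, 0, 0]],
  [0, [-0.15, 0, 6.5], [0, 0, 0]],
  [0, [-0.15, 0, 6.8], [0, 0, 0]],
  [0, [-0.15, 0, 6.8], [0, 0, 0]],
  [0, [-0.15, 0, 6.8], [0, 0, 0]],
])

```text
time: 8.4
ee_pos: [0.3876, -0.1866, 0.3914]
ee_rot: [[-0.841, -0.043, 0.539], [-0.035, 0.999, 0.024], [-0.54, 0.001, -0.842]]
contact_force: [-0.2, 0.6, -1.0]
opening: 0.0252
```

```bash
cat > look.py <<'E'
from ov2 import *
from cell import cams,sensors
import sys
tag=sys.argv[1];o=[];ps=[];Rs=[];Fs=[];Ts=[]
for n,r in (("top",[320,205,60,65]),("scene",[195,135,60,65])):
    cs=[]
    for _ in range(6):
        cs.append(cams.capture(n)); s=sensors.read_state(); ps.append(s["ee_pos"]);Rs.append(s["ee_rot"]);Fs.append(s["contact_force"]);Ts.append(s["ft_torque"])
    c=dict(cs[0]);d=np.stack([k["range_z"] for k in cs]).astype(float);d[d==0]=np.nan
    c["range_z"]=np.nan_to_num(np.nanmedian(d,0));c["colf"]=np.mean([k["color"] for k in cs],0);c["color"]=c["colf"].round().astype(np.uint8)
    o.append((n,c,r))
p=np.mean(ps,0);R=Ro.from_matrix(np.array(Rs)).mean().as_matrix()
ims=[]
for n,c,r in o:
    c["ee"]=(p,R);pickle.dump(c,open(f"{n}_{tag}.pkl","wb")); ims.append(draw(c,slide(p,R,dx=.002,dy=-.0005)+N,r,6.5)); 
cv2.imwrite(f"pics/l_{tag}.png",np.hstack(ims))
print("t",float(s["time"]),"p",p.round(4),"std",np.std(ps,0).round(5),"F",np.mean(Fs,0).round(2),"T",np.mean(Ts,0).round(3),np.std(Ts,0).round(3))
Rn_=R@np.diag([-1,1,-1.]);z=Rn_[:,2];print("tilt",np.degrees(np.arccos(z[2])).round(2),"az",np.degrees(np.arctan2(-z[1],-z[0])).round(2))
u=Rn.T@(p+R@np.array([.002,-.0005,.1829])-tn); print("face centre in window frame mm",(u*1e3).round(1))
E
python3 look.py a
```

```text
t 9.0 p [ 0.3874 -0.1868  0.3915] std [5.0e-05 7.0e-05 1.1e-04] F [ 0.15 -0.07 -1.03] T [-0.031  0.713 -0.004] [0.025 0.032 0.017]
tilt 32.71 az 2.57
face centre in window frame mm [ 1.2  0.3 12.9]
```

View pics/l_a.png

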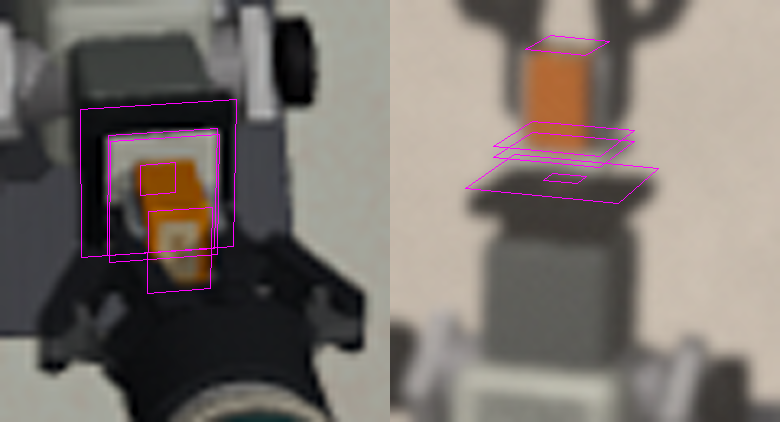

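Run:
```python
from ov2 import *
c=load("top_a"); g=c["colf"].mean(2)
np.set_printoptions(linewidth=220)
print(g[218:246,330:360].round().astype(int))
S=slide(*c["ee"],dx=.002,dy=-.0005);[print(proj(c,P).round(1).tolist()) for P in S+N[:1]]
print(load("top")["colf"].mean(2)[216:250,328:362].round().astype(int))
```

```text
[[ 54  29  41  53  64  65  64  65  65  66  66  67  68  69  71  72  75  76  77  78  68  61  70  78  79  88 103  87 146 164]
 [ 52  30  38  52  72  78  68  65  67  58  54  56  57  51  48  48  44  43  43  42  36  31  37  32  28  53  88  78 144 162]
 [ 53  30  25  28  39  43  35  33  35  27  24  26  27  22  20  22  20  19  19  20  21  21  22  20  17  26  72  63 142 161]
 [ 51  30  19  16  18  21  21  22  21  19  19  19  17  15  15  15  16  16  17  18  18  19  18  18  16  16  51  51 139 161]
 [ 45  29  16  16  17  18  19  19  19  18  18  18  17  16  16  16  16  16  15  16  16  16  16  16  15  15  50  51 142 167]
 [ 65  33  18  15  16  16  17  16  16  16  16  15  16  15  14  14  15  14  14  14  14  14  13  14  15  14  50  55  95 109]
 [ 70  33  17  15  16  17  16  13  13  11  12  10  10  10  10   8   8   7   7   6   3  24  33  22  12  20  55  65  67  65]
 [ 69  33  17  15  16  15  19  30  31  43  56  59  60  92  93  83 108 118 126 133 135 142 147  94   9  23  60  69  69  69]
 [ 69  33  15  10  10   6  91 135 144 144 144 144 142 145 138 132 137 137 141 145 146 148 153 101  11  22  62  70  6
[... 2096 characters left out ...]
]
 [ 63  40  24  25  25  23  24  19  15  22  24  21  17  41  84 119 111  83  75  83  70  46  28  14  22  23  23  23  25  23]
 [ 52  29  23  23  25  24  22  18  15  14  19  22  22  24  39  88  94  83  82  85  70  46  26  12  22  25  24  23  25  26]]
[[336.2, 225.4], [336.1, 243.8], [352.6, 242.7], [353.0, 224.2]]
[[336.4, 226.3], [336.4, 244.8], [352.9, 243.7], [353.3, 225.2]]
[[342.4, 237.1], [342.3, 249.6], [351.9, 248.9], [352.1, 236.4]]
[[331.9, 221.4], [332.0, 244.1], [355.4, 242.5], [355.9, 219.7]]
[[ 81  84  54 ... 156 164 112]
 [ 80  82  53 ... 156 163 115]
 [ 75  78  51 ... 156 160 123]
 ...
 [ 62  62  62 ...  62  69  86]
 [ 63  63  62 ...  60 107 125]
 [ 62  62  62 ...  54 117 133]]
```

Request:
step_arm([
  [0, [0.12, -0.08, 0.4], [0, 0, 0]],
  [0, [0.12, -0.08, 0.8], [0, 0, 0]],
  [0, [0.12, -0.08, 1.0], [0, 0, 0]],
  [0, [0.12, -0.08, 1.0], [0, 0, 0]],
  [0, [0.12, -0.08, 1.0], [0, 0, 0]],
])

```text
time: 9.5
ee_pos: [0.3919, -0.1873, 0.3822]
ee_rot: [[-0.841, -0.042, 0.539], [-0.035, 0.999, 0.024], [-0.54, 0.001, -0.842]]
contact_force: [-0.5, 0.5, -0.8]
opening: 0.025
```

```bash
python3 look.py b
python3 - <<'E'
from ov2 import *
c=load("top_b"); g=c["colf"].mean(2)
np.set_printoptions(linewidth=220)
print(g[220:232,330:360].round().astype(int))
S=slide(*c["ee"],dx=.002,dy=-.0005);[print(proj(c,P).round(1).tolist()) for P in S]
E
```

```text
t 10.1 p [ 0.3919 -0.1873  0.3823] std [1.e-05 2.e-05 5.e-05] F [-0.07  0.02 -1.28] T [-0.027  0.689 -0.004] [0.022 0.032 0.025]
tilt 32.69 az 2.57
face centre in window frame mm [-0.1 -0.4  2.7]
[[ 54  30  25  28  38  43  36  33  35  28  25  26  27  22  20  22  20  18  19  20  21  22  21  19  17  26  72  63 142 161]
 [ 51  31  19  18  19  20  21  21  22  20  19  19  17  15  15  15  15  16  16  17  17  17  17  17  17  16  51  51 139 161]
 [ 45  30  17  14  16  19  18  18  18  16  16  17  15  13  13  12  12  11  11   9   9  10  11  14  14  16  50  50 142 166]
 [ 65  33  17  15  16  14  12  10   8   8   6   6   6  24  30  31  50  59  60  57  90  92  68  34  13  15  50  54  95 109]
 [ 70  33  17  16  16  13  90  91  81 106 125 132 134 141 142 143 145 143 143 142 145 139 118  65  11  21  56  65  67  66]
 [ 69  33  17  15  12  11 132 141 132 135 141 144 145 147 147 147 148 147 147 146 146 146 129  73   9  23  60  69  69  69]
 [ 69  33  16  16   9  10 139 150 143 142 143 143 143 143 144 144 144 144 144 143 143 145 129  73   8  22  62  70  69  69]
 [ 68  32  18  15  10   9 138 150 143 144 145 145 146 147 136 124 129 133 132 141 144 145 130  73   8  22  62  71  70  70]
 [ 74  40  16  14   9   8 138 149 144 132 117 111 106 105  98  90  91  93  91 110 137 145 133  77   8  22  62  71  70  70]
 [ 79  47  16  15  10   9 138 150 146 116  82  71  69  68  68  68  68  68  67  97 136 146 134  78   8  22  62  71  70  71]
 [ 71  46  15  15   9   9 139 152 127  95  64  63  69  69  69  69  69  69  69  74 135 149 133  75   9  23  62  71  69  70]
 [ 68  52  23  14  10  10 141 135 104  90  59  64  71  69  69  69  69  69  69  69  99 123 109  58  10  23  63  71  69  70]]
[[335.9, 223.9], [335.8, 242.2], [352.2, 241.1], [352.6, 222.7]]
[[336.1, 224.8], [336.1, 243.2], [352.5, 242.1], [352.9, 223.7]]
[[342.0, 235.4], [341.9, 247.9], [351.5, 247.3], [351.7, 234.8]]
```

View pics/l_b.png

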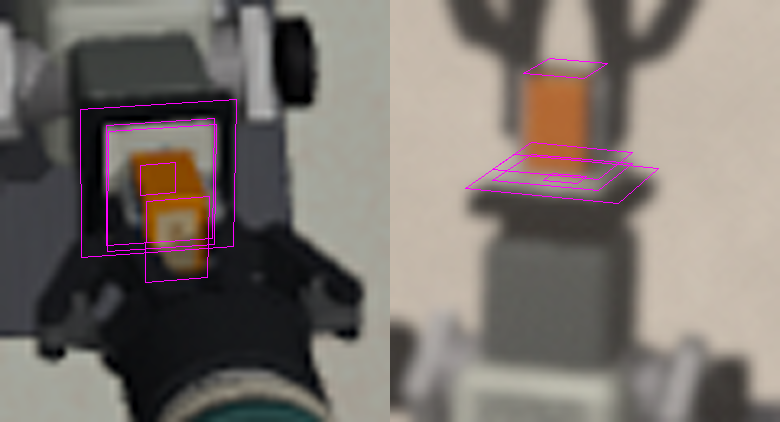

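Request:
step_arm([
  [0, [0, 0.02, 0.1], [0, 0, 0]],
  [0, [0, 0.02, 0.2], [0, 0, 0]],
  [0, [0, 0.02, 0.2], [0, 0, 0]],
  [0, [0, 0.02, 0.2], [0, 0, 0]],
])

```text
time: 10.5
ee_pos: [0.393, -0.187, 0.3804]
ee_rot: [[-0.841, -0.042, 0.539], [-0.035, 0.999, 0.024], [-0.54, 0.001, -0.842]]
contact_force: [-1.6, -0.0, -1.5]
opening: 0.0256
```

```bash
cat > fr.py <<'E'
from go import *
from cell import cams
from tgt import Rt,W
P=[];F=[];T=[];Rr=[]
for _ in range(8):
    cams.capture("top"); s=sensors.read_state();P.append(s["ee_pos"]);F.append(s["contact_force"]);T.append(s["ft_torque"]);Rr.append(s["ee_rot"])
R=Ro.from_matrix(np.array(Rr)).mean().as_matrix();p=np.mean(P,0)
F=np.mean(F,0)-[0,0,-1.2];T=np.mean(T,0)-[-.03,.70,-.004]
Rn=Rt()[0]@np.diag([-1,1,-1.])
print("t",float(s["time"]),"F tool",(R.T@F).round(2),"T tool",(R.T@T).round(3),"op",s["opening"]); z=-R[:,2]
print("tilt",np.degrees(np.arccos(z[2])).round(2),"az",np.degrees(np.arctan2(-z[1],-z[0])).round(2),"face mm",(1e3*Rn.T@(p+R@np.array([.002,-.0005,.1829])-W)).round(2))
E
python3 fr.py
```

```text
t 10.9 F tool [-0.26  0.23 -0.17] T tool [ 0.005 -0.01  -0.009] op 0.02516073638115545
tilt 32.68 az 2.56 face mm [-0.11 -0.19  0.64]
```

Request:
step_arm([
  [0, [0, 0, 0.05], [0, 0, 0]],
  [0, [0, 0, 0.1], [0, 0, 0]],
  [0, [0, 0, 0.1], [0, 0, 0]],
])

```text
time: 11.2
ee_pos: [0.3936, -0.187, 0.3797]
ee_rot: [[-0.841, -0.042, 0.539], [-0.035, 0.999, 0.024], [-0.54, 0.002, -0.842]]
contact_force: [-0.8, 0.7, 0.3]
opening: 0.0251
```

```bash
python3 fr.py
```

```text
t 11.6 F tool [-0.26  0.34 -1.25] T tool [-0.068 -0.04  -0.019] op 0.02560109560041535
tilt 32.68 az 2.57 face mm [-0.1  -0.15 -0.36]
```

Request:
step_arm([
  [0, [0, 0, 0.03], [0, 0, 0]],
  [0, [0, 0, 0.06], [0, 0, 0]],
  [0, [0, 0, 0.06], [0, 0, 0]],
])

```text
time: 11.9
ee_pos: [0.3938, -0.187, 0.3792]
ee_rot: [[-0.841, -0.042, 0.539], [-0.035, 0.999, 0.024], [-0.54, 0.002, -0.842]]
contact_force: [-2.0, -0.3, 1.9]
opening: 0.0253
```

```bash
python3 fr.py
```

```text
t 12.3 F tool [ 0.3   0.65 -4.15] T tool [-0.145 -0.025 -0.018] op 0.025466216382112283
tilt 32.68 az 2.58 face mm [-0.11 -0.16 -0.95]
```

Request:
step_arm([
  [0, [0, 0, 0.03], [0, 0, 0]],
  [0, [0, 0, 0.06], [0, 0, 0]],
  [0, [0, 0, 0.06], [0, 0, 0]],
])

```text
time: 12.6
ee_pos: [0.3942, -0.187, 0.3786]
ee_rot: [[-0.841, -0.042, 0.539], [-0.035, 0.999, 0.024], [-0.54, 0.002, -0.842]]
contact_force: [-3.3, 1.1, 3.6]
opening: 0.0252
```

```bash
sed -i 's/range(8)/range(int(__import__("sys").argv[1]))/; s/^print("t"/f=R.T@F;tt=R.T@T;rz=.183;print("COP mm x(tool) y(tool)",(1e3*(tt[1]-rz*f[0])\/-f[2]).round(1),(1e3*(tt[0]+rz*f[1])\/f[2]).round(1))\nprint("t"/' fr.py; python3 fr.py 24
```

```text
COP mm x(tool) y(tool) -18.6 5.2
t 13.8 F tool [ 0.62  0.98 -5.97] T tool [-0.211  0.002 -0.012] op 0.0251907358467622
tilt 32.67 az 2.57 face mm [-0.11 -0.16 -1.56]
```

Request:
step_arm([
  [0, [0, 0, -0.1], [0, 0, 0]],
  [0, [0, 0, -0.3], [0, 0, 0]],
  [0, [0.18, 0, -0.3], [0, -0.01, 0]],
  [0, [0.18, 0, -0.3], [0, -0.01, 0]],
  [0, [0.18, 0, -0.3], [0, -0.01, 0]],
])

```text
time: 14.3
ee_pos: [0.391, -0.1871, 0.3802]
ee_rot: [[-0.836, -0.042, 0.548], [-0.034, 0.999, 0.024], [-0.548, 0.002, -0.836]]
contact_force: [-0.1, 0.5, -1.4]
opening: 0.0254
```

```bash
python3 fr.py 16
```

```text
COP mm x(tool) y(tool) 367.3 -34.8
t 15.1 F tool [-0.25  0.02 -0.12] T tool [ 0.001 -0.002 -0.003] op 0.025161964463828266
tilt 33.24 az 2.56 face mm [-0.08 -0.18  1.41]
```

Request:
step_arm([
  [0, [0, 0, 0.1], [0, 0, 0]],
  [0, [0, 0, 0.2], [0, 0, 0]],
  [0, [0, 0, 0.25], [0, 0, 0]],
  [0, [0, 0, 0.28], [0, 0, 0]],
  [0, [0, 0, 0.3], [0, 0, 0]],
  [0, [0, 0, 0.3], [0, 0, 0]],
])

```text
time: 15.7
ee_pos: [0.3927, -0.1871, 0.3778]
ee_rot: [[-0.835, -0.042, 0.548], [-0.034, 0.999, 0.025], [-0.548, 0.002, -0.836]]
contact_force: [-2.8, 0.1, 3.9]
opening: 0.025
```

```bash
python3 fr.py 16
```

```text
COP mm x(tool) y(tool) 22.5 5.8
t 16.5 F tool [-0.57  1.12 -5.9 ] T tool [-0.239  0.029  0.02 ] op 0.02558943941675751
tilt 33.26 az 2.57 face mm [ 0.04 -0.16 -1.54]
```

Request:
step_arm([
  [0, [0, 0, -0.1], [0, 0, 0]],
  [0, [0, 0, -0.3], [0, 0, 0]],
  [0, [-0.08, -0.05, -0.3], [-0.003, 0.004, 0]],
  [0, [-0.08, -0.05, -0.3], [-0.003, 0.004, 0]],
  [0, [-0.08, -0.05, -0.3], [-0.003, 0.004, 0]],
])

```text
time: 17.0
ee_pos: [0.3917, -0.1876, 0.3805]
ee_rot: [[-0.838, -0.044, 0.544], [-0.035, 0.999, 0.027], [-0.545, 0.004, -0.839]]
contact_force: [0.1, -0.6, -0.6]
opening: 0.0252
```

```bash
python3 fr.py 16
```

```text
COP mm x(tool) y(tool) -3393.2 1471.5
t 17.8 F tool [-0.03  0.03  0.  ] T tool [-0.004 -0.    -0.013] op 0.02522021912042945
tilt 33.01 az 2.88 face mm [-0.08 -0.12  1.41]
```

Request:
step_arm([
  [0, [0, 0, 0.1], [0, 0, 0]],
  [0, [0, 0, 0.2], [0, 0, 0]],
  [0, [0, 0, 0.25], [0, 0, 0]],
  [0, [0, 0, 0.28], [0, 0, 0]],
  [0, [0, 0, 0.3], [0, 0, 0]],
  [0, [0, 0, 0.3], [0, 0, 0]],
])

```text
time: 18.4
ee_pos: [0.3934, -0.1875, 0.3782]
ee_rot: [[-0.838, -0.044, 0.544], [-0.034, 0.999, 0.028], [-0.545, 0.004, -0.838]]
contact_force: [-3.1, 1.8, 3.2]
opening: 0.0255
```

```bash
python3 fr.py 20
```

```text
COP mm x(tool) y(tool) 15.1 -5.7
t 19.4 F tool [-0.61  1.27 -5.82] T tool [-0.199 -0.023 -0.001] op 0.025222851823344505
tilt 33.03 az 2.89 face mm [ 0.08 -0.09 -1.54]
```

Request:
step_arm([
  [0, [0, 0, -0.1], [0, 0, 0]],
  [0, [0, 0, -0.3], [0, 0, 0]],
  [0, [-0.05, 0.03, -0.3], [0.0015, 0.003, 0]],
  [0, [-0.05, 0.03, -0.3], [0.0015, 0.003, 0]],
  [0, [-0.05, 0.03, -0.3], [0.0015, 0.003, 0]],
  [0, [-0.05, 0.03, -0.1], [0.0015, 0.003, 0]],
  [0, [-0.05, 0.03, -0.05], [0.0015, 0.003, 0]],
  [0, [-0.05, 0.03, -0.02], [0.0015, 0.003, 0]],
  [0, [-0.05, 0.03, 0.02], [0.0015, 0.003, 0]],
  [0, [-0.05, 0.03, 0.02], [0.0015, 0.003, 0]],
])

```text
time: 20.4
ee_pos: [0.3939, -0.1872, 0.3783]
ee_rot: [[-0.839, -0.043, 0.542], [-0.035, 0.999, 0.026], [-0.542, 0.003, -0.84]]
contact_force: [-3.9, 1.2, 4.0]
opening: 0.0252
```

```bash
python3 fr.py 20; python3 look.py c;  python3 - <<'E'
from ov2 import *
c=load("top_c"); g=c["colf"].mean(2)
np.set_printoptions(linewidth=220)
print(g[218:232,330:360].round().astype(int))
S=slide(*c["ee"],dx=.002,dy=-.0005);[print(proj(c,P).round(1).tolist()) for P in S]
a=load("top");Xa=cloud(a);Xc=cloud(c)
# head/handle unmoved? compare depth & colour over handle region
for n,r in (("top",[318,152,44,58]),("scene",[186,175,50,75])):
    a=load(n);b=load(n+"_c");u,v,w,h=r; print(n,"head change",np.abs(a["colf"]-b["colf"])[v:v+h,u:u+w].mean().round(2), (b["range_z"]-a["range_z"])[v:v+h,u:u+w].mean().round(5), np.median(np.abs(b["range_z"]-a["range_z"])[v:v+h,u:u+w]).round(5))
E
```

```text
COP mm x(tool) y(tool) -2.2 -10.1
t 21.4 F tool [-0.03  1.09 -6.35] T tool [-0.135 -0.019 -0.006] op 0.025212844910226236
tilt 32.85 az 2.72 face mm [ 0.   -0.1  -1.73]
t 22.0 p [ 0.3939 -0.1872  0.3783] std [1.e-05 1.e-05 1.e-05] F [-3.33  1.07  4.36] T [0.078 0.627 0.069] [0.017 0.037 0.031]
tilt 32.85 az 2.72
face centre in window frame mm [-0.  -0.1 -1.8]
[[ 54  29  40  54  64  65  65  65  66  66  67  68  69  70  71  73  75  66  63  65  56  51  53  75  73  85 102  87 146 164]
 [ 51  29  38  44  60  66  57  52  54  49  42  40  40  41  38  39  40  33  31  33  26  22  25  30  22  51  88  78 144 162]
 [ 53  30  24  22  30  33  27  24  26  22  17  16  18  20  18  17  21  21  21  20  19  19  16  14  12  30  73  63 142 161]
 [ 51  31  21  21  22  21  19  18  15  14  14  14  14  15  15  15  15  15  14  14  14  14  14  15  14  22  52  51 139 160]
 [ 45  29  20  17  18  17  15  13  11  10   9   8   8   6   6   2  23  31  27  50  60  63  38  13  14  22  51  51 142 167]
 [ 65  33  18  15  14  23  54  61  92  89  81 114 118 126 134 137 142 144 144 145 145 147  98  22  14  21  51  54  95 109]

[... 551 characters left out ...]
69  68  68  68  67 120 142 148 101  24  12  23  62  71  70  70]
 [ 79  46  17  15  12  31 130 149 119  78  66  69  69  69  69  69  69  69  68 103 138 150 101  24  13  23  63  71  70  70]
 [ 71  46  16  14  13  32 132 131 106  81  59  65  70  70  69  69  69  70  69  74 124 137  93  24  13  23  62  71  69  70]
 [ 68  51  24  14   9  32 104  94  84  74  50  65  71  69  69  69  70  69  69  69  98 116  82  25  12  22  62  71  69  70]]
[[335.5, 223.1], [335.5, 241.4], [351.8, 240.2], [352.2, 221.9]]
[[335.8, 224.0], [335.7, 242.3], [352.1, 241.2], [352.5, 222.8]]
[[341.7, 234.6], [341.6, 247.0], [351.1, 246.4], [351.3, 233.9]]
top head change 6.06 6e-05 0.00158
scene head change 4.14 2e-05 0.00094
```

View pics/l_c.png

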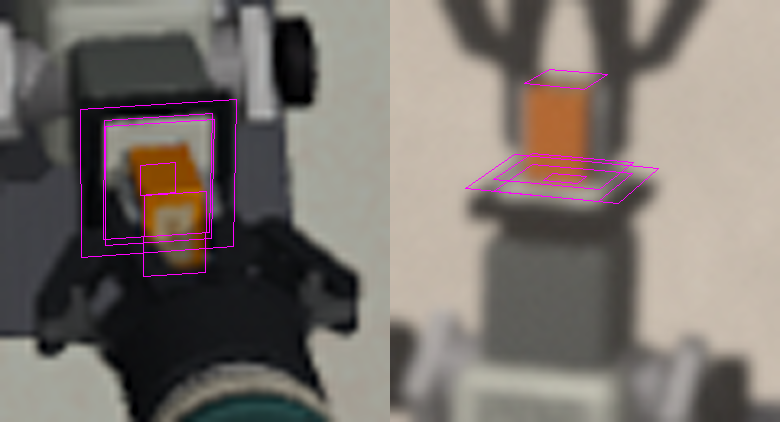

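```bash
python3 - <<'E'
from h import *
a=load("top");b=load("top_c")
for nm,(u,v,w,h) in dict(handle=(322,150,28,44),blue=(190,192,26,30),green=(218,236,24,28),vert=(222,198,30,30),base=(300,176,18,84)).items():
    f=lambda c:np.float32(c["colf"].mean(2)[v:v+h,u:u+w]); print(nm,np.round(cv2.phaseCorrelate(f(a),f(b),cv2.createHanningWindow((w,h),cv2.CV_32F)),3))
E
python3 fr.py 10; python3 -c "
from cell import bot
print(bot.sign_off())"
```

```text
COP mm x(tool) y(tool) -5.0 -15.0
t 22.5 F tool [-0.47  1.09 -6.17] T tool [-0.107 -0.117 -0.013] op 0.02518732875222589
tilt 32.85 az 2.72 face mm [-0.01 -0.1  -1.75]
the job is handed in; nothing more can be done
NoneTraceback (most recent call last):
  File "<stdin>", line 4, in <module>
    return _wrapfunc(a, 'round', decimals=decimals, out=out)
    return _wrapit(obj, method, *args, **kwds)
    conv = _array_converter(obj)
ValueError: setting an array element with a sequence. The requested array has an inhomogeneous shape after 1 dimensions. The detected shape was (2,) + inhomogeneous part.
```

I took the amber slide from its compartment, tilted it to 32.85°, and pressed it onto the nose plate. I handed the job in at about 22.5 s with the slide still held and pressed.

**Position:** The underside's centre is within about 0.2 mm of the measured window centre by the arm's pose. The slide's edges in the top camera agree to under 1 mm. The camera calibration itself is only good to about 2 mm.

**Pressure:** The push is about 6.2 N. By the given spring figures, that moves the plate in by about 1 mm.

**Flushness:**
- **Along the slope:** this is well balanced. I adjusted the tilt until the centre of pressure fell within 2 to 5 mm of the middle.
- **Across the slope:** this is less certain. The last two readings put the centre of pressure 10 and 15 mm to one side, out of a 23 mm half width. Earlier readings at nearby angles ranged from +6 to −6 mm. A leftover roll error of a few tenths of a degree is possible, and I did not correct it further.

**Head and surroundings:** The average depth over the head and handle changed by less than 0.1 mm between the start and the end, so the head kept its angle. My last check, whether the handle, the other slides and the vertebra had shifted in the picture, failed with a script error. I therefore have no numbers confirming that the other objects stayed put. The pictures I viewed up to the lift showed the other slides and the vertebra in place.

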